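# Feed the glass sheet one strip width and clamp it

## Task

On the strip-cutting jig, push the hand wheel round clockwise (seen from above) by its upright handle, with the fingertips and without gripping it, through exactly one full turn, so that the handle stands at the pointer on the deck again; do not run it past. Then push the clamp lever beside the wheel all the way over, away from the robot. Push gently, do not touch the glass sheet or its carriage, leave the other things where they are, and finish clear of everything.

Things in the scene. Friction and masses are not known exactly. Their poses are not given: they have to be found in the camera images.
- jig: grey deck board of the jig, 480 x 350 x 24 mm, fixed to the table. Origin on the hand wheel's vertical axis at table level; x is the feed direction (away from the robot, give or take 23 degrees), y to the left, z up. The deck spans x -120 to 360 mm, y -200 to 150 mm. The steel pointer is a low block on the deck, 12 mm high, at x -114 to -78 mm, y 0. Beyond the wheel, from x 130 mm, lie the carriage and a cutter bridge 121 mm high at x 270 mm
- wheel_axis (a point): point on the wheel's vertical axis at the height of the middle of the rim, 70 mm above the table. The wheel lies level: rim 164 mm over all, the rim's top 77 mm above the table, hub top 82 mm, one broad spoke carrying the handle and two thin ones
- wheel (a joint): angle of the hand wheel in rad, growing as it turns clockwise seen from above; 0 with the handle at the pointer (it starts within 0.1 of that), 6.283 after one full turn. It turns on for up to 1.5 rad more before a stop, and 0.5 rad backwards before a stop. It is stiff (about 2 N at the handle), stays where it is left, and feeds the carriage 24 mm per turn
- handle: upright black grip on the wheel, 22 mm across, 60 mm tall (78 to 138 mm above the table), its axis 65 mm from the wheel's axis; it spins freely about its own axis. Origin at the centre of its foot
- handle_mid (a point): centre of the handle, half-way up, 108 mm above the table
- clamp (a joint): angle of the clamp lever in rad: 0 leaning fully towards the robot (jig -x), and it starts between 0 and 0.15; 1.0 fully over, leaning away from the robot (jig +x), at its stop. It stays where it is left; about 1 N moves it
- clamp_tip (a point): centre of the black ball, 26 mm across, at the end of the clamp lever, 116 mm above the table at either end of the swing. The lever is a 10 mm rod, 80 mm from pivot to ball centre; its pivot lies in the jig frame at x 40, y -150, z 46 mm on a block 70 x 50 x 25 mm, and it swings in the jig's x-z plane, 0.5 rad either side of upright, the ball moving from x 2 to x 78 mm
- carriage: aluminium carriage with the green glass sheet, 170 x 180 mm, top 46 mm above the table at its near fence and 36 mm on the glass; slides in the jig's +x as the wheel turns. Not to be touched. Origin at the centre of its underside, built at jig x 215 mm
- foil_roll: loose copper foil roll lying flat, a ring 52 mm across and 10 mm high, on the jig's deck beyond the clamp lever; origin at its underside
- glass_cutter: loose hand tool with wooden handle, 160 mm long, 26 mm thick, lying on the jig's deck on the left of the wheel; origin at its middle, underside
- jar: closed glass jar 70 mm across, 90 mm high, on the table left of the jig; origin at its underside
- oil: small amber bottle 44 mm across, 100 mm high, on the table right of the jig; origin at its underside
- mug: white mug 76 mm across, 90 mm high, on the table right of the jig; origin at its underside
- wood_block: wooden block 90 x 45 x 40 mm on the table left of the jig; origin at its underside
- glass_strip: strip of green glass 150 x 18 x 5 mm lying on the table left of the jig; origin at its underside

How it is judged:
By the outcome, as a careful person would: the job done as asked, in the order asked, and still so for the second after the job is handed in, with the robot touching nothing.
It also fails if it takes over 72 s, if anything falls off the work surface, if the arm or the gripper's body presses on something with over 40 N, if the wrist force passes 120 N, or if a joint passes its speed limit or range.

## Robot

A 6-joint arm with a two-finger parallel gripper is mounted at the origin on the work surface. World frame = base frame: x ahead of the robot, y to its left, z up, the work surface at z = 0. Lengths are in mm, angles in rad, forces in N, time in s.
With the tool pointing down it reaches from about 350 to 875 mm from the base axis. Payload 4.2 kg.
Tool frame: the origin (TCP) lies at the very end of the fingers, on their centre line; the grasp point (between the pads) lies 19 mm behind it; z points along the fingers, y is the direction in which the jaws open and shut (so a half turn about z gives the same grasp; the last joint's range is limited). The gripper opens to 85 mm and grips with 20 to 120 N. Pads are 22 mm wide; open, the fingers measure 114 mm over their backs; the gripper's body (76 mm by 85 mm) begins 54 mm behind the grasp point. The pads swing forward as they close: fully open they stand 13 mm farther back than shut.
Start: joints at [1.566, 0.385, 0.008, 0, -1.194, -0.259], TCP at [162.937, 603.366, 231.312] pointing down, gripper open.
Joint ranges: [-3.14, 3.14], [-1.21, 2.06], [-1.07, 1.41], [-3.16, 2.05], [-2.99, -0.16], [-3.1, 3.1]. Speed limits (rad/s): [2.79, 2.79, 3.14, 3.14, 3.14, 3.14].

## Interface

Orientations are given as a unit quaternion [x, y, z, w].
In Python, from bench import arm, optics, job gives the robot as it stands.
- The arm moves only by the tool send_rows, never from a script. Its argument "steps" is a list that holds one entry, the list of rows, each a list of 5 numbers: the shift along the tool's x, y, z in cm, then the turn about the tool's z in rad, then the opening, from 0 (shut) to 1 (fully open). A call has 1 to 10 rows; each row shifts and turns the pose as measured when the row begins, along the tool's axes as they then stand; what a row does not reach is not made up. A row lasts 1/12 s, in which the tool goes at most 41.7 mm and 7.16 degrees, less where a joint would pass 70% of its speed; a pose out of reach is approached as far as the arm can. A call with a gripper value outside its range is refused whole. The fingers move at their own pace and stop on an object; the grip force is fixed at half the most. Time passes only in rows, so rows that do not move let the fingers close. It gives the time, the measured TCP pose, the force and the opening at its end, in the units of the state.
- arm.read_state(): the state, without advancing time (a new reading comes with each control period).
- optics.get_image(name): name is "scene" or "top" or "wrist"; returns (picture, depth): 384x512x3 uint8, blue, green, red; 384x512 float32, mm along the optical axis (not along the pixel's ray), 0 where there is no reading.
- optics.get_calibration(name): a dict with "K" (3x3 intrinsics, pixels), "rvec" (rotation vector, rad) and "tvec" (3), from world to camera coordinates, as OpenCV has them; the wrist camera has in their place "hand_eye" (4x4, takes a point from camera to tool coordinates, whose origin is the TCP and whose axes are the flange's). Camera axes: x right, y down, z forward; pixel columns grow to the right and rows downward; lengths in mm; the calibration is good to about 2 mm. A picture is of the moment at which its call begins: read the wrist's pose just before it. get_calibration takes no time and is no camera call.
- job.job_done(): hands the job in, once; it reports no verdict.
The state is a dict: "clock": time; "joints": joint angles; "joint_vel": joint speeds; "joint_efforts": joint torques, N m; "position": TCP position; "ee_rot": TCP orientation; "contact_force": force on the tool from outside, world axes, zero at the start; "wrist_torque": the same for the moment, N m; "gripper_width": finger opening in mm.
Only numpy, scipy, OpenCV 4.12 (cv2) and the standard library are available. Lean on these libraries where they do the work, as an engineer would, in place of code of your own. Each camera call takes 0.05 s, during which the arm holds its last target. There are 200 camera calls.

## Working session

There is one attempt and no reset: what is moved stays moved. The work goes in short steps, Python scripts to look and compute and a tool call to move; the robot and the scene stay as the last step left them, time stands still between calls to the robot, and variables do not carry over. Pictures are saved under pics/ and viewed, about 8 in all and at most 12, crops included, and the job is handed in when it is done.

Besides the shell and the picture viewer there is one more tool, called after "Request:" by a JSON object that holds its "api" and its "payload". send_rows: Moves the arm, as the interface text tells. Its arguments: {"type":"object","properties":{"steps":{"type":"array","items":{"type":"array","items":{"type":"array","items":{"type":"number"}}}}},"required":["steps"]}

```bash
mkdir -p pics; ls
cat > h.py <<'E'
import numpy as np, cv2
from bench import arm, optics, job
def cam(n):
    c=optics.get_calibration(n); K=np.array(c["K"],float)
    R=cv2.Rodrigues(np.array(c["rvec"],float))[0]; t=np.array(c["tvec"],float).ravel()
    return K,R,t
def cloud(n,d):
    K,R,t=cam(n); v,u=np.mgrid[:d.shape[0],:d.shape[1]]
    P=np.stack([(u-K[0,2])/K[0,0]*d,(v-K[1,2])/K[1,1]*d,d],-1)
    return (P-t)@R
def ray(n,u,v,z):
    K,R,t=cam(n); r=R.T@np.linalg.inv(K)@[u,v,1]; o=-R.T@t
    return o+r*(z-o[2])/r[2]
def proj(n,P):
    K,R,t=cam(n); q=(np.atleast_2d(P)@R.T+t)@K.T; return q[:,:2]/q[:,2:]
E
python3 - <<'E'
from h import *
s=arm.read_state(); print(s)
for n in("top","scene"):
    im,d=optics.get_image(n); np.savez(f"{n}0.npz",im=im,d=d); cv2.imwrite(f"pics/{n}0.png",im)
    K,R,t=cam(n); print(n,-R.T@t,K[0,0])
E
```

```text
pics
{'clock': 0.0, 'joints': array([ 1.56559607e+00,  3.85548838e-01,  6.62237357e-03, -5.58197761e-04,
       -1.19398112e+00, -2.58604209e-01]), 'joint_vel': array([ 0.00138218, -0.00212403,  0.00034934, -0.00033337,  0.00115615,
        0.0012559 ]), 'joint_efforts': array([-4.81092920e-04, -3.92287624e+01,  1.88404083e+01,  4.18632209e+00,
       -4.59770745e-03,  4.38900244e-06]), 'position': array([162.78246173, 602.81928533, 230.21610058]), 'ee_rot': array([ 9.91299372e-01, -1.31622088e-01, -1.23936869e-04,  1.07994765e-03]), 'contact_force': array([-0.68766499,  0.1553627 ,  0.08694486]), 'wrist_torque': array([ 0.01251095, -0.00037291, -0.02930244]), 'gripper_width': 85.48226077640416}
top [ 383.21376926   70.34789754 1072.21923856] 431.67528562225374
scene [1230.04010048 -172.42574643  795.83745942] 405.20045252818363
```

View pics/top0.png

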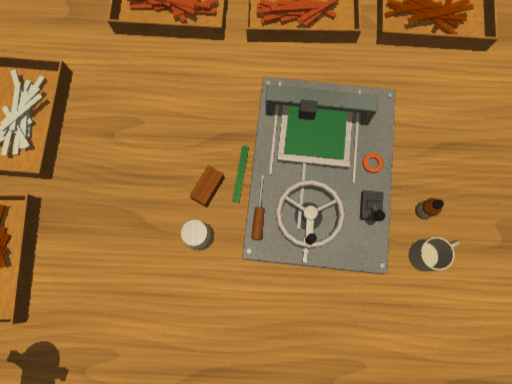

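View pics/scene0.png

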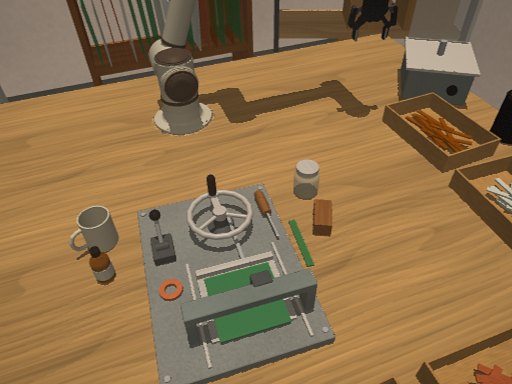

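The top view shows the wheel hub at about (311,213), handle top (311,239), pointer (305,255) and clamp ball (377,214). The scene view agrees with this layout. Next I'll measure them.

Run:
```python
from h import *
f=np.load("top0.npz"); im,d=f["im"],f["d"]; P=cloud("top",d); z=P[...,2]
hsv=cv2.cvtColor(im,cv2.COLOR_BGR2HSV)
print("cam deck z",np.median(z[240:255,340:355]),"table",np.median(z[300:330,200:300]))
# deck
m=((z>14)&(z<36)).astype(np.uint8); m[:, :235]=0; m[:,405:]=0; m[:70]=0; m[285:]=0
m=cv2.morphologyEx(m,cv2.MORPH_OPEN,np.ones((3,3)))
pts=P[m>0][:,:2].astype(np.float32); r=cv2.minAreaRect(pts); print("deck",r, cv2.boxPoints(r))
# rim
m=(z>66)&(z<84)&(hsv[...,1]<60); m[:170]=0;m[255:]=0;m[:,:270]=0;m[:,350:]=0
q=P[m][:,:2]; c=np.array(ray("top",311,213,77)[:2])
from scipy.optimize import least_squares
for _ in range(4):
    rr=np.hypot(*(q-c).T); k=(rr>64)&(rr<90)
    s=least_squares(lambda p:np.hypot(q[k,0]-p[0],q[k,1]-p[1])-p[2],[*c,75],loss="soft_l1"); c=s.x[:2]
print("rim",s.x,k.sum())
# handle top by depth
def blob(zlo,zhi,u0,u1,v0,v1,zp):
    m=np.zeros(z.shape,bool); m[v0:v1,u0:u1]=True; m&=(z>zlo)&(z<zhi)
    v,u=np.nonzero(m); print(len(u),u.mean(),v.mean(),P[m].mean(0),ray("top",u.mean(),v.mean(),zp))
blob(128,145,300,325,225,250,138)
blob(112,140,365,390,200,228,122)
m=np.zeros(z.shape,bool); m[248:264,295:315]=True; m&=(z>30)&(z<42)
print("pointer",P[m].mean(0),m.sum())
```

```text
cam deck z 24.796157850183402 table 0.1349211201350862
deck ((673.6610107421875, -64.30897521972656), (350.48468017578125, 480.87652587890625), 86.476806640625) [[ 422.90808  -224.44455 ]
 [ 902.87573  -253.99567 ]
 [ 924.41394    95.8266  ]
 [ 444.4463    125.377716]]
rim [553.90672138 -31.2937266   74.00507915] 1070
79 311.26582278481015 237.39240506329114 [489.36771615 -29.42571011 135.91738854] [489.12810237 -29.20519711 138.        ]
106 378.688679245283 214.95283018867926 [ 547.05832729 -179.08792159  125.82182175] [ 547.7217971  -180.10723879  122.        ]
pointer [458.5433003  -25.52981937  36.03985078] 68
```

Request:
{"api": "send_rows", "payload": {"steps": [[[0,0,0,-0.09,0],[0,0,0,-0.09,0],[0,0,0,-0.085,0],[1.5,3.2,0,0,0],[1.5,3.2,0,0,0],[1.5,3.2,0,0,0],[1.5,3.2,0,0,0],[1.5,3.2,0,0,0],[1.5,3.2,0,0,0],[1.5,3.2,0,0,0]]]}}

```text
clock: 0.93
position: [271.0, 374.1, 223.4]
ee_rot: [1.0, 0.011, -0.002, 0.007]
contact_force: [0.1, -0.6, 0.8]
gripper_width: 0.0
```

Request:
{"api": "send_rows", "payload": {"steps": [[[1.7,3.3,0,0,0],[1.7,3.3,0,0,0],[1.7,3.3,0,0,0],[1.7,3.3,0,0,0],[1.7,3.3,0,0,0],[1.7,3.3,0,0,0],[1.7,3.3,0,0,0],[1.7,3.3,0,0,0],[1.7,3.3,0,0,0],[1.7,3.3,0,0,0]]]}}

```text
clock: 1.77
position: [451.0, 29.0, 226.6]
ee_rot: [1.0, 0.014, -0.003, 0.007]
contact_force: [1.2, 0.1, -0.1]
gripper_width: -0.3
```

Request:
{"api": "send_rows", "payload": {"steps": [[[1.2,2.8,0,0,0],[1.2,2.8,0,0,0],[1.0,2.6,0,0,0],[0.5,1.2,0,0,0],[0,0,0,0,0],[0,0,0,0,0]]]}}

```text
clock: 2.27
position: [494.4, -75.7, 225.0]
ee_rot: [1.0, 0.008, -0.005, 0.007]
contact_force: [-0.3, 0.0, 0.3]
gripper_width: -0.0
```

Run:
```python
from h import *
print({k:arm.read_state()[k] for k in("clock","position","ee_rot","joints")})
a,_=optics.get_image("wrist"); cv2.imwrite("pics/w1.png",a)
```

```text
{'clock': 2.2667, 'position': array([494.35758068, -75.6827874 , 224.98937965]), 'ee_rot': array([ 0.99992458,  0.00843672, -0.0050082 ,  0.00738784]), 'joints': array([ 0.18135118,  0.18078272, -0.30165354,  0.01439241, -1.10081197,
        1.39972155])}
```

View pics/w1.png

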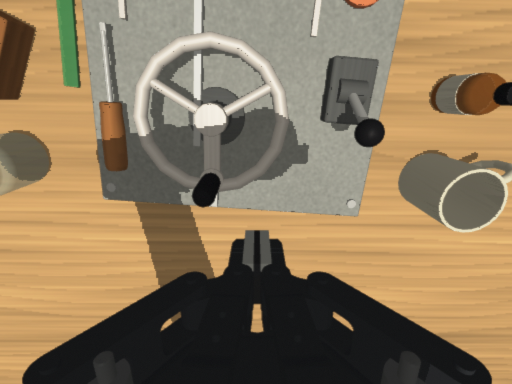

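The wrist view shows the shut fingertips at (257,232). The handle is at (206,190), ahead and to the left of them, and the space below the fingers is clear. I'll descend beside the handle.

Request:
{"api": "send_rows", "payload": {"steps": [[[0,0,2.5,0,0],[0,0,2.5,0,0],[0,0,2.5,0,0],[0,0,2.0,0,0],[0,-0.5,1.2,0,0],[0,-0.5,0,0,0],[0,0,0,0,0]]]}}

```text
clock: 2.9
position: [492.1, -59.9, 116.3]
ee_rot: [1.0, 0.014, -0.002, 0.007]
contact_force: [0.4, 0.7, 0.1]
gripper_width: 0.1
```

```bash
cat > plan.py <<'E'
import sys; from h import *
from scipy.spatial.transform import Rotation as Ro
C=np.array([554.3,-31.7])
def plan(step,n=10,Rr=68,z=114):
    s=arm.read_state(); p=np.array(s["position"]); R=Ro.from_quat(s["ee_rot"]).as_matrix()
    r=p[:2]-C; a=np.arctan2(r[1],r[0]); rad=np.hypot(*r)
    print("finger phi %.3f rad %.1f z %.1f"%((np.pi-a)%(2*np.pi),rad,p[2]),"F",np.round(s["contact_force"],1),"t",s["clock"])
    out=[]
    for k in range(1,n+1):
        th=a-step*k; q=np.r_[C+(rad+(Rr-rad)*min(1,k/4))*np.array([np.cos(th),np.sin(th)]),p[2]+(z-p[2])*min(1,k/4)]
        d=R.T@(q-p)/10; out.append([round(x,2) for x in d]+[0,0]); 
    full=np.array(out); full[1:]-=full[:-1].copy(); full=np.round(full,2); full[:,3:]=0
    print(full[:,:3].tolist())
if __name__=="__main__": plan(float(sys.argv[1]),int(sys.argv[2]))
E
python3 plan.py 0.08 10
```

```text
finger phi 5.858 rad 68.3 z 116.3 F [0.4 0.7 0.1] t 2.9
[[-0.18, -0.51, 0.05], [-0.15, -0.53, 0.05], [-0.09, -0.54, 0.05], [-0.06, -0.54, 0.05], [-0.02, -0.54, 0.0], [0.02, -0.55, -0.01], [0.07, -0.54, -0.01], [0.11, -0.53, -0.01], [0.15, -0.52, 0.0], [0.19, -0.51, -0.01]]
```

Request:
{"api": "send_rows", "payload": {"steps": [[[-0.18,-0.51,0.05,0,0],[-0.15,-0.53,0.05,0,0],[-0.09,-0.54,0.05,0,0],[-0.06,-0.54,0.05,0,0],[-0.02,-0.54,0,0,0],[0.02,-0.55,0,0,0],[0.07,-0.54,0,0,0],[0.11,-0.53,0,0,0]]]}}

```text
clock: 3.57
position: [486.3, -13.1, 117.2]
ee_rot: [1.0, 0.015, -0.001, 0.007]
contact_force: [-1.8, -1.7, -0.6]
gripper_width: -0.6
```

```bash
python3 plan.py 0.09 10
python3 - <<'E'
from h import *
a,_=optics.get_image("scene"); cv2.imwrite("pics/s1.png",cv2.resize(a[150:300,100:340],None,fx=3,fy=3))
E
```

```text
finger phi 0.267 rad 70.5 z 117.2 F [-1.8 -1.7 -0.6] t 3.5667
[[0.27, -0.58, 0.07], [0.32, -0.54, 0.07], [0.36, -0.51, 0.07], [0.41, -0.47, 0.07], [0.39, -0.46, -0.01], [0.44, -0.43, -0.01], [0.47, -0.39, 0.0], [0.5, -0.35, -0.01], [0.54, -0.29, -0.01], [0.56, -0.25, 0.0]]
```

View pics/s1.png

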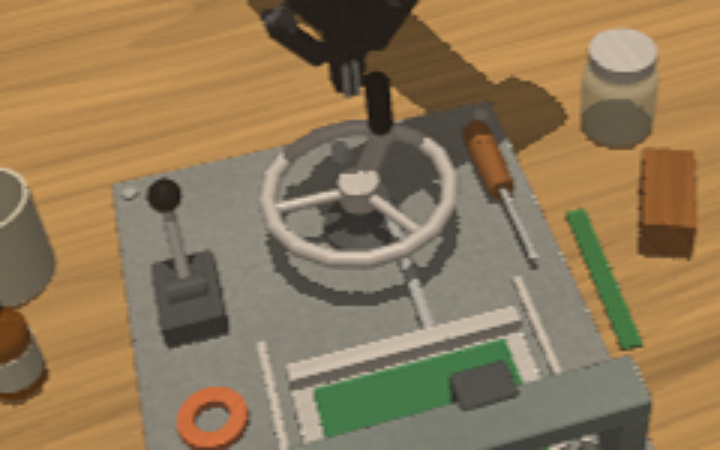

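The crop shows the fingertips at (348,78) pressed behind the handle at (378,100), and the wheel is turning. I'll carry on, biased slightly inward.

Request:
{"api": "send_rows", "payload": {"steps": [[[0.32,-0.55,0.1,0,0],[0.37,-0.51,0.1,0,0],[0.41,-0.48,0.1,0,0],[0.44,-0.44,0.05,0,0],[0.44,-0.43,0.05,0,0],[0.48,-0.4,0.05,0,0],[0.51,-0.36,0,0,0],[0.54,-0.32,0,0,0],[0.56,-0.26,0,0,0],[0.58,-0.22,0,0,0]]]}}

```text
clock: 4.45
position: [536.2, 33.8, 112.1]
ee_rot: [1.0, 0.015, -0.002, 0.007]
contact_force: [-1.8, -0.4, 1.7]
gripper_width: -0.0
```

```bash
python3 plan.py 0.09 10
```

```text
finger phi 1.301 rad 68.0 z 112.1 F [-1.8 -0.4  1.7] t 4.45
[[0.6, -0.12, -0.05], [0.61, -0.06, -0.05], [0.61, -0.01, -0.05], [0.61, 0.05, -0.05], [0.6, 0.1, 0.0], [0.59, 0.15, 0.0], [0.58, 0.21, 0.0], [0.55, 0.26, 0.0], [0.53, 0.31, 0.0], [0.5, 0.35, 0.01]]
```

Request:
{"api": "send_rows", "payload": {"steps": [[[0.6,-0.12,-0.05,0,0],[0.61,-0.06,-0.05,0,0],[0.61,0,0,0,0],[0.61,0.06,0,0,0],[0.6,0.12,0,0,0],[0.59,0.17,0,0,0],[0.57,0.23,0,0,0],[0.54,0.29,0,0,0],[0.51,0.34,0,0,0],[0.48,0.39,0,0,0]]]}}

```text
clock: 5.28
position: [600.5, 22.1, 112.0]
ee_rot: [1.0, 0.015, -0.002, 0.006]
contact_force: [-2.0, 2.1, 0.5]
gripper_width: 0.1
```

```bash
python3 plan.py 0.09 10
```

```text
finger phi 2.280 rad 70.9 z 112.0 F [-2.   2.1  0.5] t 5.2833
[[0.4, 0.5, -0.05], [0.35, 0.53, -0.04], [0.29, 0.55, -0.05], [0.24, 0.57, -0.04], [0.25, 0.56, 0.0], [0.21, 0.58, 0.01], [0.14, 0.59, 0.01], [0.1, 0.6, 0.0], [0.04, 0.61, 0.01], [-0.01, 0.62, 0.01]]
```

Request:
{"api": "send_rows", "payload": {"steps": [[[0.38,0.5,-0.05,0,0],[0.33,0.53,-0.04,0,0],[0.27,0.56,-0.04,0,0],[0.22,0.58,0,0,0],[0.2,0.58,0,0,0],[0.15,0.59,0,0,0],[0.09,0.6,0,0,0],[0.04,0.61,0,0,0],[-0.03,0.61,0,0,0],[-0.09,0.61,0,0,0]]]}}

```text
clock: 6.12
position: [623.4, -39.8, 113.4]
ee_rot: [1.0, 0.015, 0.002, 0.005]
contact_force: [1.3, 2.0, -1.4]
gripper_width: -0.1
```

```bash
python3 plan.py 0.09 10
```

```text
finger phi 3.259 rad 69.6 z 113.4 F [ 1.3  2.  -1.4] t 6.1167
[[-0.16, 0.61, -0.01], [-0.21, 0.58, -0.01], [-0.26, 0.56, -0.01], [-0.31, 0.53, -0.02], [-0.32, 0.52, 0.01], [-0.37, 0.49, 0.0], [-0.41, 0.46, 0.0], [-0.45, 0.41, 0.0], [-0.48, 0.38, 0.01], [-0.52, 0.33, 0.0]]
```

Request:
{"api": "send_rows", "payload": {"steps": [[[-0.17,0.6,0,0,0],[-0.23,0.58,0,0,0],[-0.28,0.55,0,0,0],[-0.33,0.52,0,0,0],[-0.36,0.5,0,0,0],[-0.41,0.47,0,0,0],[-0.45,0.43,0,0,0],[-0.49,0.38,0,0,0],[-0.52,0.33,0,0,0],[-0.55,0.28,0,0,0]]]}}

```text
clock: 6.95
position: [587.0, -94.6, 115.6]
ee_rot: [1.0, 0.015, 0.007, 0.006]
contact_force: [2.1, 0.7, -1.1]
gripper_width: -0.1
```

```bash
python3 plan.py 0.09 10
```

```text
finger phi 4.233 rad 70.8 z 115.6 F [ 2.1  0.7 -1.1] t 6.95
[[-0.61, 0.18, 0.03], [-0.62, 0.13, 0.04], [-0.62, 0.07, 0.03], [-0.62, 0.01, 0.03], [-0.61, 0.03, -0.01], [-0.61, -0.03, -0.01], [-0.61, -0.09, -0.01], [-0.6, -0.13, -0.01], [-0.58, -0.19, -0.01], [-0.56, -0.25, -0.01]]
```

Request:
{"api": "send_rows", "payload": {"steps": [[[-0.61,0.17,0.04,0,0],[-0.62,0.11,0.04,0,0],[-0.62,0.05,0.04,0,0],[-0.62,0,0,0,0],[-0.61,-0.02,0,0,0],[-0.61,-0.08,0,0,0],[-0.59,-0.14,0,0,0],[-0.57,-0.2,0,0,0],[-0.3,-0.15,0,0,0],[0,0,0,0,0]]]}}

```text
clock: 7.78
position: [528.8, -94.7, 115.5]
ee_rot: [1.0, 0.016, 0.008, 0.006]
contact_force: [2.7, -1.1, -0.7]
gripper_width: -0.1
```

```bash
cat > look.py <<'E'
import sys; from h import *
C=np.array([554.3,-31.7]); yaw=-0.0615
n=sys.argv[1]
im,d=optics.get_image("scene"); np.savez(f"s{n}.npz",im=im,d=d); P=cloud("scene",d)
m=(P[...,2]>92)&(P[...,2]<141)&(np.hypot(P[...,0]-C[0],P[...,1]-C[1])<85)
cv2.imwrite(f"pics/s{n}.png",cv2.resize(im[120:280,100:340],None,fx=3,fy=3))
im,d=optics.get_image("top"); P=cloud("top",d); np.savez(f"t{n}.npz",im=im,d=d)
for lo,hi in((125,142),):
    m=(P[...,2]>lo)&(P[...,2]<hi)&(np.hypot(P[...,0]-C[0],P[...,1]-C[1])<85)
    if m.sum():
        v,u=np.nonzero(m); q=ray("top",u.mean(),v.mean(),138); r=q[:2]-C
        print("top handle",m.sum(),q,"rad",np.hypot(*r),"phi",(np.pi-(np.arctan2(r[1],r[0])-yaw))%(2*np.pi))
E
python3 look.py a; python3 plan.py 0.06 10
```

```text
top handle 54 [507.68545895 -79.57450859 138.        ] rad 66.81978756500439 phi 5.422953398967984
finger phi 5.092 rad 68.0 z 115.4 F [-0.7 -0.5  0.2] t 7.8833
[[-0.37, -0.17, 0.03], [-0.36, -0.2, 0.02], [-0.34, -0.22, 0.03], [-0.34, -0.23, 0.03], [-0.31, -0.26, -0.01], [-0.3, -0.28, -0.01], [-0.29, -0.29, -0.01], [-0.26, -0.31, -0.01], [-0.25, -0.32, 0.0], [-0.23, -0.34, -0.01]]
```

View pics/sa.png

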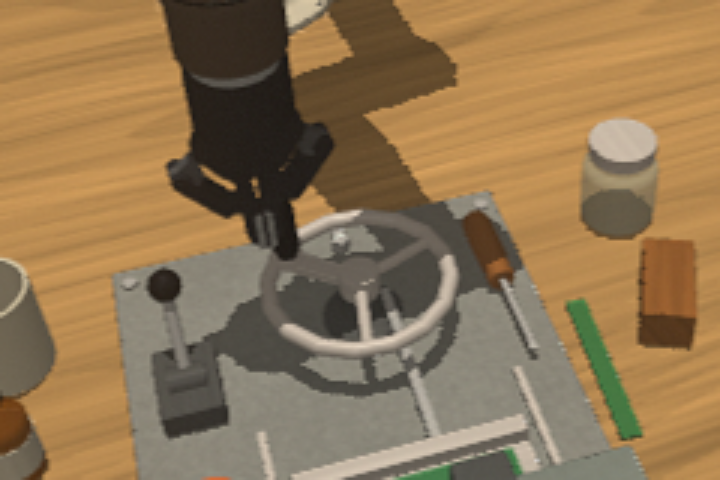

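The crop shows the handle at about (285,230), just ahead of the fingertips, with roughly 0.86 rad still to go. I'll do most of it and then look again.

Request:
{"api": "send_rows", "payload": {"steps": [[[-0.49,-0.22,0.03,0,0],[-0.47,-0.26,0.03,0,0],[-0.45,-0.3,0,0,0],[-0.43,-0.33,0,0,0],[-0.4,-0.36,0,0,0],[-0.37,-0.4,0,0,0],[-0.34,-0.42,0,0,0],[-0.2,-0.3,0,0,0],[0,0,0,0,0]]]}}

```text
clock: 8.63
position: [492.2, -68.5, 113.8]
ee_rot: [1.0, 0.016, 0.006, 0.007]
contact_force: [0.2, -1.2, 0.4]
gripper_width: 0.3
```

```bash
python3 look.py b; python3 plan.py 0.03 10
```

```text
finger phi 5.742 rad 71.9 z 113.7 F [-0.7 -0.1 -0.1] t 8.7333
[[-0.02, -0.23, -0.01], [-0.01, -0.24, -0.01], [0.0, -0.23, -0.01], [0.01, -0.22, -0.01], [-0.07, -0.19, -0.01], [-0.07, -0.19, 0.0], [-0.06, -0.2, 0.0], [-0.06, -0.19, -0.01], [-0.05, -0.2, 0.0], [-0.05, -0.2, 0.0]]
```

Request:
{"api": "send_rows", "payload": {"steps": [[[-0.5,1.5,0,0,0],[-1,2,0,0,0],[-1,2,0,0,0],[-1,2,0,0,0],[0,1,0,0,0],[0,0,0,0,0]]]}}

```text
clock: 9.23
position: [459.4, -155.7, 112.5]
ee_rot: [1.0, 0.017, 0.004, 0.006]
contact_force: [-0.2, 0.3, -0.2]
gripper_width: -0.2
```

```bash
python3 look.py c; python3 plan.py 0.03 1
```

```text
finger phi 5.370 rad 155.2 z 112.4 F [ 0.1 -0.8  0.2] t 9.3333
[[1.09, -1.94, -0.05]]
```

Run:
```python
from h import *
t=np.load("tc.npz")["im"][150:300,220:420]; s=np.load("sc.npz")["im"][150:290,140:340]
cv2.imwrite("pics/c.png",np.hstack([cv2.resize(t,(400,300)),cv2.resize(s,(400,300))]))
```

```text
(no output)
```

View pics/c.png

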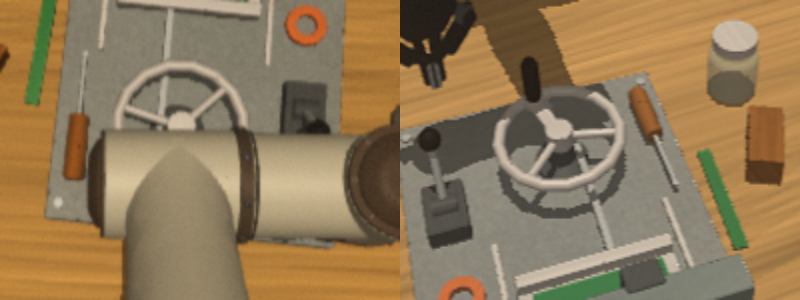

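The arm's link blocks the top view. The scene view (right half) shows the handle clearly at (530,78), so I'll measure from that and check it against the starting image.

```bash
cat > hs.py <<'E'
from h import *
C=np.array([554.3,-31.7]); yaw=-0.0615
def handle(f):
    f=np.load(f); P=cloud("scene",f["d"]); im=f["im"]
    r=np.hypot(P[...,0]-C[0],P[...,1]-C[1])
    dark=im.max(-1)<75
    m=(P[...,2]>92)&(P[...,2]<142)&(r<90)&(r>40)&dark
    _,l,st,_=cv2.connectedComponentsWithStats(m.astype(np.uint8)); m=l==1+np.argmax(st[1:,4])
    o=-cam("scene")[1].T@cam("scene")[2]
    v,u=np.nonzero(m)
    # axis ray: mean column per row -> intersect height known, use top and depth mean
    p=np.median(P[m],0); dv=p[:2]-o[:2]; dv/=np.hypot(*dv); c=p[:2]+dv*9
    q=c-C; return m.sum(),c,np.hypot(*q),np.pi-(np.arctan2(q[1],q[0])-yaw)%(2*np.pi)
if __name__=="__main__":
    import sys
    for a in sys.argv[1:]: print(a,*handle(a))
E
python3 hs.py scene0.npz sc.npz
```

```text
scene0.npz 127 [488.62475037 -28.52637677] 65.75188436823598 -0.013214588896160784
sc.npz 140 [490.52852533 -44.34422964] 65.01290275100229 -0.2572354593303037
```

Request:
{"api": "send_rows", "payload": {"steps": [[[0.7,-2,0,0,0],[0.9,-2,0,0,0],[0.9,-2,0,0,0],[0.6,-1.5,0,0,0],[0.3,-1,0,0,0],[0,0,0,0,0],[0,-0.3,0,0,0],[0,-0.3,0,0,0],[0,0,0,0,0]]]}}

```text
clock: 10.08
position: [493.2, -54.6, 111.0]
ee_rot: [1.0, 0.019, 0.003, 0.006]
contact_force: [-0.2, -0.3, 0.2]
gripper_width: -0.0
```

```bash
python3 plan.py 0.03 1; python3 look.py d; python3 hs.py sd.npz
```

```text
finger phi 5.924 rad 65.3 z 111.0 F [-0.2 -0.3  0.2] t 10.0833
[[-0.12, -0.17, -0.08]]
sd.npz 155 [489.24659677 -31.6860385 ] 65.0534047261459 -0.0612853840312968
```

Request:
{"api": "send_rows", "payload": {"steps": [[[-0.05,-0.2,0,0,0],[0,-0.12,0,0,0],[0,0,0,0,0],[0,0,0,0,0]]]}}

```text
clock: 10.52
position: [492.0, -53.1, 110.9]
ee_rot: [1.0, 0.018, 0.003, 0.006]
contact_force: [-0.1, -0.1, 0.6]
gripper_width: 0.1
```

Request:
{"api": "send_rows", "payload": {"steps": [[[-0.2,1,0,0,0],[-0.5,1.8,0,0,0],[-0.5,2,0,0,0],[0,1.5,0,0,0],[0,0,0,0,0]]]}}

```text
clock: 10.93
position: [481.5, -119.5, 111.6]
ee_rot: [1.0, 0.019, 0.003, 0.006]
contact_force: [-0.1, 0.6, 0.0]
gripper_width: -0.1
```

```bash
python3 plan.py 0.03 1; python3 look.py e; python3 hs.py se.npz
```

```text
finger phi 5.405 rad 114.1 z 111.6 F [-0.1  0.6  0. ] t 10.9333
[[0.54, -1.07, -0.07]]
se.npz 138 [488.79374292 -28.73380383] 65.57337902150563 -0.016249797680856215
```

Request:
{"api": "send_rows", "payload": {"steps": [[[-0.2,0.8,-1.5,0,0],[-0.3,1.5,-2.5,0,0],[-0.2,1.5,-2.5,0,0],[0,1.5,-2.5,0,0],[0,0.7,-1,0,0],[0,0,0,0,0],[0,0,0,0,0]]]}}

```text
clock: 11.62
position: [475.1, -176.3, 215.2]
ee_rot: [1.0, 0.022, 0.001, 0.006]
contact_force: [0.1, -0.1, -0.5]
gripper_width: 0.0
```

```bash
cat > w.py <<'E'
import sys; from h import *
from scipy.spatial.transform import Rotation as Ro
s=arm.read_state(); im,d=optics.get_image("wrist"); c=optics.get_calibration("wrist")
K=np.array(c["K"]); H=np.array(c["hand_eye"])
v,u=np.mgrid[:384,:512]; Q=np.stack([(u-K[0,2])/K[0,0]*d,(v-K[1,2])/K[1,1]*d,d],-1)
P=(Q@H[:3,:3].T+H[:3,3])@Ro.from_quat(s["ee_rot"]).as_matrix().T+s["position"]
P[d<=0]=0
np.savez(sys.argv[1]+".npz",im=im,P=P); cv2.imwrite(f"pics/{sys.argv[1]}.png",im)
print(s["clock"],s["position"])
z=P[...,2]; C=np.array([554.3,-31.7]); r=np.hypot(P[...,0]-C[0],P[...,1]-C[1])
def rep(n,m):
    if m.sum(): print(n,m.sum(),P[m].mean(0).round(1),np.median(P[m],0).round(1), "u,v",u[m].mean().round(),v[m].mean().round())
rep("hub",(r<14)&(z>76)&(z<90))
rep("handle top",(r<90)&(r>45)&(z>133)&(z<145))
rep("pointer",(r>84)&(r<120)&(z>31)&(z<40)&(P[...,0]<490)&(abs(P[...,1]+26)<20))
rep("ball",(abs(P[...,0]-585)<70)&(abs(P[...,1]+183)<25)&(z>105)&(z<135))
E
python3 w.py w2
```

```text
11.6167 [ 475.08738239 -176.28875286  215.17580498]
hub 749 [554.4 -32.3  81.5] [554.4 -32.2  81.6] u,v 109.0 97.0
handle top 399 [491.2 -29.3 136.7] [491.3 -29.5 137.2] u,v 81.0 175.0
pointer 175 [454.  -23.1  35.2] [454.2 -23.4  35.4] u,v 131.0 183.0
ball 753 [ 549.  -178.   125.3] [ 549.  -177.9  125.8] u,v 262.0 110.0
```

View pics/w2.png

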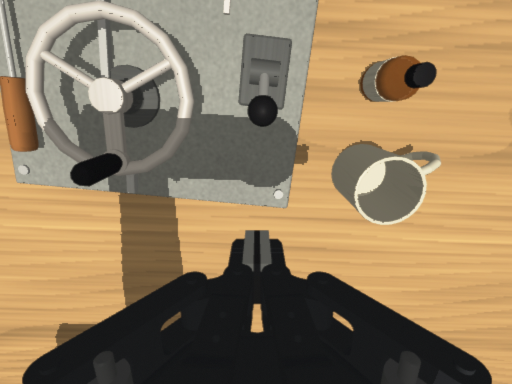

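The wrist view gives the handle at (-63, 3) mm from the hub, so phi is about -0.016, and the scene view reads the same. That puts the handle at the pointer to within about 1 mm, without overrunning. The clamp ball is at pixel (262,110), world about (548.5,-179). Next I'll descend on the robot side of it.

Request:
{"api": "send_rows", "payload": {"steps": [[[1,0.2,1.5,0,0],[1,0.2,2.5,0,0],[0.3,0.1,2.5,0,0],[0,0,2.5,0,0],[0,0,1.5,0,0],[0,0,0,0,0],[0,0,0,0,0]]]}}

```text
clock: 12.25
position: [496.0, -175.5, 99.5]
ee_rot: [1.0, 0.025, -0.004, 0.005]
contact_force: [-0.1, -0.9, 0.5]
gripper_width: -0.4
```

Request:
{"api": "send_rows", "payload": {"steps": [[[0.5,0.25,-0.25,0,0],[0.6,0.2,-0.25,0,0],[0.6,0.1,-0.15,0,0],[0.6,0.07,0,0,0],[0.6,0.07,0,0,0],[0.6,0.07,0,0,0],[0.6,0.07,0,0,0],[0.6,0.07,0,0,0],[0.6,0.07,0,0,0],[0.6,0.07,0,0,0]]]}}

```text
clock: 13.08
position: [561.9, -183.1, 111.2]
ee_rot: [1.0, 0.026, -0.002, 0.005]
contact_force: [-1.8, 0.7, 0.3]
gripper_width: 0.1
```

Request:
{"api": "send_rows", "payload": {"steps": [[[0.6,0.07,0.1,0,0],[0.6,0.07,0.1,0,0],[0.5,0.06,0.1,0,0],[0.5,0.06,0.05,0,0],[0.4,0.04,0,0,0],[0.3,0.03,0,0,0]]]}}

```text
clock: 13.58
position: [594.8, -185.0, 105.8]
ee_rot: [1.0, 0.026, -0.003, 0.005]
contact_force: [0.1, -0.6, -0.6]
gripper_width: -0.1
```

Request:
{"api": "send_rows", "payload": {"steps": [[[0.2,0.02,0,0,0],[0.2,0.02,0,0,0],[0.2,0.02,0,0,0]]]}}

```text
clock: 13.83
position: [599.9, -185.2, 104.6]
ee_rot: [1.0, 0.026, -0.005, 0.004]
contact_force: [-6.0, 0.5, 3.7]
gripper_width: -0.1
```

Request:
{"api": "send_rows", "payload": {"steps": [[[0.15,0.02,0,0,0]]]}}

```text
clock: 13.92
position: [599.9, -185.3, 104.5]
ee_rot: [1.0, 0.025, -0.007, 0.004]
contact_force: [-6.4, 0.5, 4.6]
gripper_width: 0.2
```

The force rose to 6 N and the position stopped advancing, so the lever is at its stop. I'll back straight off, lift, and check.

Request:
{"api": "send_rows", "payload": {"steps": [[[-1,-0.1,0,0,0],[-2,-0.2,0,0,0],[-2.5,-0.2,-1,0,0],[-2.5,-0.2,-2.5,0,0],[-2.5,0,-3,0,0],[-1,0,-3,0,0],[0,0,-1,0,0],[0,0,0,0,0],[0,0,0,0,0]]]}}

```text
clock: 14.67
position: [486.9, -183.2, 217.2]
ee_rot: [1.0, 0.027, 0.003, 0.006]
contact_force: [0.5, -0.6, -1.3]
gripper_width: 0.1
```

```bash
python3 w.py w3; python3 look.py f; python3 hs.py sf.npz
```

```text
14.6667 [ 486.91345956 -183.20818204  217.20165633]
hub 707 [554.3 -32.4  81.5] [554.4 -32.3  81.6] u,v 105.0 108.0
handle top 387 [491.2 -29.5 136.7] [491.4 -29.8 137.1] u,v 77.0 186.0
pointer 164 [453.  -23.   35.2] [453.2 -23.4  35.4] u,v 126.0 191.0
ball 979 [ 622.3 -182.8  124.5] [ 622.  -182.7  125.1] u,v 265.0 27.0
top handle 5 [487.39917926 -19.99667426 138.        ] rad 67.91677001661881 phi 0.11168304190346134
sf.npz 136 [488.85468087 -28.95044271] 65.50305230240926 -0.01951164561284724
```

View pics/w3.png

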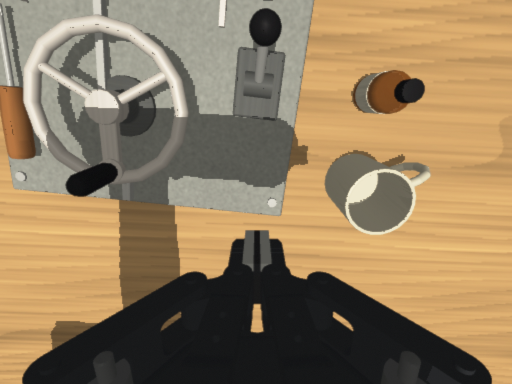

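View pics/sf.png

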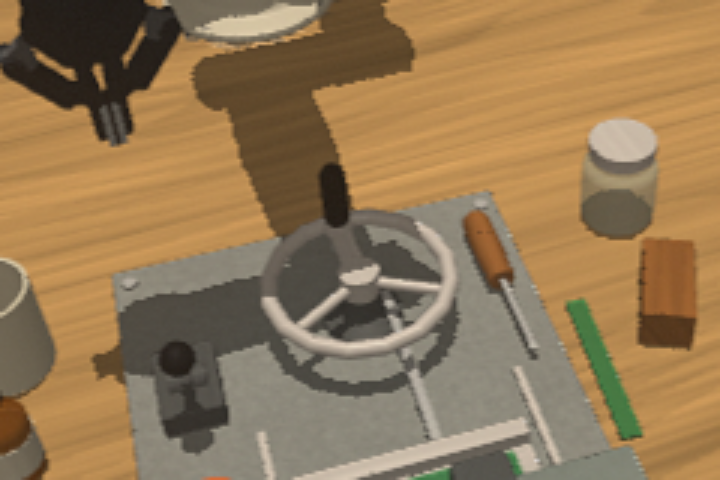

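```bash
python3 -c "
from h import *
print(job.job_done())"
```

```text
the job is handed in; nothing more can be done
None
```

I turned the hand wheel one full turn clockwise by its handle, pushing with the closed fingertips, then pushed the clamp lever over to its stop. The job is handed in at about 15 s of the 72 s allowed.

**Wheel:** The last wrist and scene views both put the wheel about 0.02 rad, or 1 mm, short of the pointer, which is within the measuring error. It was not run past and did not move while I pushed the lever. Contact forces read while pushing it were about 3 N or less.

**Clamp lever:** The ball ended at world x 622 mm, against about 623 mm expected at the stop. The force rose to about 6 N there and the arm stopped advancing.

**Clear of everything:** The gripper finished at 217 mm height, touching nothing. The objects in view in the last pictures look unmoved. I did not measure the foil roll or carriage separately at the end.

**Check that disagreed:** The top camera's last reading of the handle was 0.11 rad. I discarded it because the arm hid all but 5 pixels of the handle from that camera.

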